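Turn the eccentric cam low, then push the mould carriage home

ROBOT

A 6-joint arm with a two-finger parallel gripper is mounted at the origin on the work surface. World frame = base frame: x ahead of the robot, y to its left, z up, the work surface at z = 0. Lengths are in m, angles in rad, forces in N, time in s.
With the tool pointing down it reaches from about 0.375 to 0.9 m from the base axis. Payload 3.1 kg.
Tool frame: the origin (TCP) lies at the very end of the fingers, on their centre line; the grasp point (between the pads) lies 19 mm behind it (manip.pinch_z is the distance from the TCP to the grasp point, in m); z points along the fingers, y is the line along which they close (so a half turn about z gives the same grasp; the last joint's range is limited). The gripper opens to 85 mm and grips with 20 to 120 N. Pads are 22 mm wide; open, the fingers measure 114 mm over their backs; the gripper's body (76 mm by 85 mm) begins 54 mm behind the grasp point. The pads swing forward as they close: fully open they stand 13 mm farther back than shut.
Start: joints at [1.034, 0.527, 1.433, -0, 1.181, -0.178], TCP at [0.219, 0.585, 0.231] pointing down, gripper open.
Joint ranges: [-3.08, 3.08], [-0.75, 2.2], [0.22, 2.44], [-1.43, 4.57], [0, 2.65], [-2.85, 2.85]. Speed limits (rad/s): [2.79, 2.79, 3.14, 3.14, 3.14, 3.14].

INTERFACE

Orientations are given as a unit quaternion [x, y, z, w].
In Python, from station import manip gives the robot as it stands.
- The arm moves only by the tool servo_tool, never from a script. Its argument "commands" is one flat list of numbers, 7 for each row, row after row: the shift along the tool's x, y, z each as a share of 500 mm, from -1 to 1, then the turn, a rotation vector about the tool's x, y, z each as a share of 360 degrees, from -1 to 1, then the opening, from -1 (shut) to 1 (fully open). In form: [dx, dy, dz, rx, ry, rz, claw, dx, dy, dz, rx, ry, rz, claw, ...]. A call has 1 to 12 rows; each row shifts and turns the commanded pose from where the row before left it, along the tool's axes as they then stand; what a row does not reach is not made up. A row lasts 1/12 s, in which the tool goes at most 41.7 mm and 7.16 degrees, less where a joint would pass 70% of its speed; a pose out of reach is approached as far as the arm can. A call with a number of a shift or a turn outside -1 to 1 is refused whole. A call with a gripper value outside its range is refused whole. The fingers move at their own pace and stop on an object; "force" is the grip in N (left out, the last holds). Time passes only in rows, so rows that do not move let the fingers close. It gives the time, the measured TCP pose, the force, the opening and the grip force at its end, in the units of the state.
- manip.sense(): the state, without advancing time (a new reading comes with each control period).
- manip.snapshot(name): name is "scene" or "top"; returns a dict with "img" (480x640x3 uint8, red, green, blue), "mtx" (3x3 intrinsics, pixels), "world_to_cam" (4x4, takes a point from world to camera coordinates). Camera axes: x right, y up, looking along -z (the intrinsics and any distortion apply to the point x, -y, -z); pixel columns grow to the right and rows downward; lengths in m; the calibration is good to about 2 mm. A picture is of the moment at which its call begins. There is no depth.
- manip.sign_off(): hands the job in; it is judged then, once.
Trained networks look in a picture, given as the dict that the camera call returned (one of the last four; its "shot" number tells which), for a name from the list of things; names that differ only in an ending like _2 or _b are one class to them, and where a whole thing is asked for, a point or a joint stands for the part that bears it (a point fixed in the world has none). Each returns a list of dicts, best first, with "conf" (0 to 1); they miss things now and then, are a little off and sometimes report something else, mostly with a low value. They report only what shows in the picture. A call takes as long as a camera call. They do not tell look-alikes from the thing itself.
- manip.look_for(picture, query): "box" ([left, top, width, height] in pixels, round what is visible of it).
- manip.silhouettes(picture, query): "pixels" (480x640 bool, what is visible of it) and "box" ([left, top, width, height] in pixels, round what is visible of it).
The state is a dict: "t": time; "q": joint angles; "qd": joint speeds; "tau": joint torques, N m; "tcp_pos": TCP position; "tool_rot": TCP orientation; "force": force on the tool from outside, world axes, zero at the start; "ft_torque": the same for the moment, N m; "finger_gap": opening from 0.0 (shut) to 1.0 (fully open); "gripper_force": force on a finger pad.
Only numpy, scipy, OpenCV 4.12 (cv2) and the standard library are available. Lean on these libraries where they do the work, as an engineer would, in place of code of your own. Each camera call takes 0.05 s, during which the arm holds its last target. There are 200 camera calls.

TASK

The mould carriage of the trimming jig is blocked by its eccentric cam. Using only your fingertips, gently push the cam's lever round until it points straight forward to the fence side, so that the cam's low side faces the carriage's ear, and only then push the carriage forward until it is fully home against the wooden fence. Do not force the carriage against the cam, leave the lever and the carriage so, do not lift the mould out of the carriage, and leave the other things where they are.

Things in the scene. Friction and masses are not known exactly. Their poses are not given: they have to be found in the camera images.
- jig: trimming jig: plywood board 320 (x) x 400 (y) x 20 mm thick, fixed to the bench at a yaw. Its x axis points forward, from the robot's side to the wooden fence (190 mm wide, its near face at x = +120 mm, top 68 mm above the bench); y to the left, z up. Origin on the bench surface; the board spans x -150 to +170 mm, y -250 to +150 mm. The carriage runs along the line y = 0, the cam stands to its right (-y)
- cam_pivot (a point): the cam's fixed upright pivot axis, at half the height of the lever, 62 mm above the bench; at x = 0, y = -145 mm of the jig, axes as the jig's. The cam is a steel disc of radius 30 mm, 24 to 44 mm above the bench, its centre 18 mm off the pivot in the lever's direction, so its high side (48 mm from the pivot) lies under the lever and its low side (12 mm) lies opposite. A hub of radius 11 mm stands on the pivot
- lever_tip (a point): the outer end of the cam's lever, at half its height: a straight level steel bar 14 mm wide, 24 mm tall (50 to 74 mm above the bench), from the pivot out to 100 mm
- cam (a joint): turn of the cam and lever, rad. 0: the lever points straight forward (+x of the jig) and the low side faces the carriage's ear; grows clockwise seen from above, so pi/2: the lever points right (-y), near pi: back towards the robot, above the ear. Range -0.5 to 3.0; starts between 1.5 and 2.7, so it is turned anticlockwise. Stiff (about 0.22 N m of friction), no spring: it stays where left, with no click at 0
- carriage (a joint): travel of the carriage forward (+x of the jig), m. 0: fully back, as at the start; 0.040: fully home against the fence, a hard stop. About 3 N of friction, no spring. The carriage is a shallow open wooden tray, 180 mm long, 150 mm wide, 24 to 45 mm above the bench, with an upright plate across its near end. With the cam low, its ear clears the cam by 1.5 mm when home; otherwise the cam stops it short
- push_face (a point): centre of the near (-x) face of the carriage's upright end plate, 62 mm above the bench, where to push; the plate is 130 mm wide, 12 mm thick, its top 85 mm above the bench. Moves with the carriage; axes as the jig's
- ear_face (a point): the point of the ear's forward face that meets the cam. The ear is a steel bar 15 mm thick that sticks out 95 mm from the carriage's right side, 24 to 44 mm above the bench; moves with the carriage
- mould_center (a point): centre of the loose wooden mould (157 x 134 x 30 mm, six open grooves along x) that lies in the carriage between the end plate and a low front lip, its top 62 mm above the bench, about 93 mm forward of and 15 mm lower than the push face; it rides with the carriage
- paste_jar: small closed glass jar, 44 mm across, 55 mm tall, standing on the jig board's near left corner; a bystander, origin at its underside
- ring_gauge: brass ring, 48 mm across, 16 mm tall, lying on the jig board's far right corner; a bystander, origin at its underside
- water_bottle: clear water bottle, 64 mm across, 190 mm tall, on the bench; a bystander, origin at its underside
- mug: white mug, 76 mm across, 85 mm tall, on the bench; a bystander, origin at its underside
- rolling_board: round wooden rolling board, 170 mm across, 25 mm thick, on the bench; a bystander, origin at its underside
- scraper: long flat spatula lying on the bench; a bystander, origin at its underside
- pin_tray: small open plywood tray 110 x 80 x 30 mm on the bench; a bystander, origin at its underside
Things that resemble listed ones, but are neither listed nor needed, are in the scene too. Leave any grey or pink look-alike of the part that bears mould_center alone.

How it is judged:
On the way, in this order (a step that is already met when the one before it is completed fails the run):
1. the cam's lever points forward (within 0.38 rad) while the carriage is still back (within 8 mm) (value of joint cam between -0.38 and 0.38 rad and value of joint carriage below 0.008 m), for 0.2 s.
2. the carriage is home with the cam low (value of joint cam between -0.42 and 0.42 rad and value of joint carriage above 0.0375 m), for 0.2 s.
At the end, for the whole second after the job is handed in: The lever points forward within 0.42 rad, the carriage is home within 2.5 mm and at rest, and the mould still lies flat in the carriage (all of step 2 and distance between mould_center and push_face below 0.112 m and velocity of joint carriage below 0.005 m/s and angle between mould_center's own z axis and vertical below 0.05 rad); the robot touches nothing.
It fails at once if the carriage is forced against the cam (over 20 N) (contact force between carriage and cam above 20 N).
It fails at once if the lever is pinched or pushed hard (over 35 N) (contact force between the fingers and cam above 35 N).
It fails at once if the mould is lifted or tipped in the carriage (height (world z) of mould_center above 0.057 m or angle between mould_center's own z axis and vertical above 0.15 rad).
It fails at once if a bystander is moved more than 25 mm (distance of any of paste_jar, ring_gauge, water_bottle, mug, rolling_board, scraper, pin_tray from where it was at the start of the episode above 0.025 m).
It also fails if it takes over 61 s, if anything falls off the work surface, if the arm or the gripper's body presses on something with over 40 N, if the wrist force passes 120 N, or if a joint passes its speed limit or range.

## Working session

There is one attempt and no reset: what is moved stays moved. The work goes in short steps, Python scripts to look and compute and a tool call to move; the robot and the scene stay as the last step left them, time stands still between calls to the robot, and variables do not carry over. Pictures are saved under pics/ and viewed, at most 10 in all, crops included, and the job is handed in when it is done.

Besides the shell and the picture viewer there is one more tool, called after "Call:" by a JSON object that holds its "fn" and its "kwargs". servo_tool: Moves the arm, as the interface text tells. Its arguments: {"type":"object","properties":{"commands":{"type":"array"},"force":{"type":"number"}},"required":["commands"]}

```bash
mkdir -p pics
python3 - <<'E'
from station import manip
import cv2,numpy as np,pickle
d={}
for n in("scene","top"):
    p=manip.snapshot(n); d[n]=p
    cv2.imwrite(f"pics/{n}0.png",p["img"][:,:,::-1])
    print(n,p["mtx"].tolist(),np.round(p["world_to_cam"],4).tolist(),[k for k in p])
    for q in["jig","lever_tip","push_face","mould_center","paste_jar","ring_gauge"]:
        print(q,[(np.round(r["box"],0).tolist(),round(r["conf"],2)) for r in manip.look_for(p,q)][:3])
pickle.dump(d,open("p0.pkl","wb"))
s=manip.sense();print(s)
E
```

```text
scene [[468.9034444594622, 0.0, 330.91255181320054], [0.0, 468.9034444594622, 241.98518789576383], [0.0, 0.0, 1.0]] [[0.6251, 0.7806, 0.0032, -0.3145], [-0.6347, 0.5059, 0.5841, 0.2748], [0.4543, -0.3671, 0.8117, -1.5278], [0.0, 0.0, 0.0, 1.0]] ['img', 'mtx', 'world_to_cam', 'shot']
jig [([283.0, 190.0, 180.0, 169.0], 0.79)]
lever_tip [([316.0, 263.0, 37.0, 34.0], 0.84)]
push_face [([322.0, 198.0, 99.0, 82.0], 0.67)]
mould_center [([186.0, 234.0, 60.0, 63.0], 0.88), ([342.0, 211.0, 79.0, 60.0], 0.81), ([312.0, 141.0, 63.0, 51.0], 0.72)]
paste_jar [([374.0, 188.0, 19.0, 21.0], 0.78)]
ring_gauge [([363.0, 314.0, 19.0, 21.0], 0.75), ([326.0, 202.0, 100.0, 76.0], 0.65)]
top [[544.835681572344, 0.0, 318.1397063903021], [0.0, 544.835681572344, 238.04159679886286], [0.0, 0.0, 1.0]] [[0.0117, -0.9999, -0.0051, -0.0268], [0.9959, 0.0112, 0.0893, -0.4973], [-0.0893, -0.0061, 0.996, -1.3196], [0.0, 0.0, 0.0, 1.0]] ['img', 'mtx', 'world_to_cam', 'shot']
jig [([189.0, 130.0, 179.0, 144.0], 0.69)]
lever_tip [([311.0, 183.0, 46.0, 29.0], 0.84)]
push_face [([224.0, 170.0, 110.0, 80.0], 0.93)]
mould_
[... 281 characters left out ...]
)]
{'t': 0.7, 'q': array([ 1.03449396e+00,  5.27456713e-01,  1.43270231e+00, -1.60458672e-05,
        1.18142746e+00, -1.78510971e-01]), 'qd': array([ 1.64739004e-03,  7.91716300e-04, -8.03352783e-05,  2.32977459e-04,
        2.22434926e-03,  1.66938615e-04]), 'tau': array([-2.16236035e-04, -4.42162514e+01, -1.78389466e+01, -6.63523952e-05,
        5.19045971e-04, -2.75390676e-06]), 'tcp_pos': array([0.21884596, 0.58539976, 0.23133628]), 'tool_rot': array([1.77940004e-01, 9.84041338e-01, 2.91782766e-07, 8.03206432e-06]), 'force': array([ 0.54812709, -0.90023293, -0.20579672]), 'ft_torque': array([ 0.02217245, -0.04380177,  0.00192933]), 'gripper_force': 0.0, 'finger_gap': 0.9980500159219396}
```

View pics/top0.png

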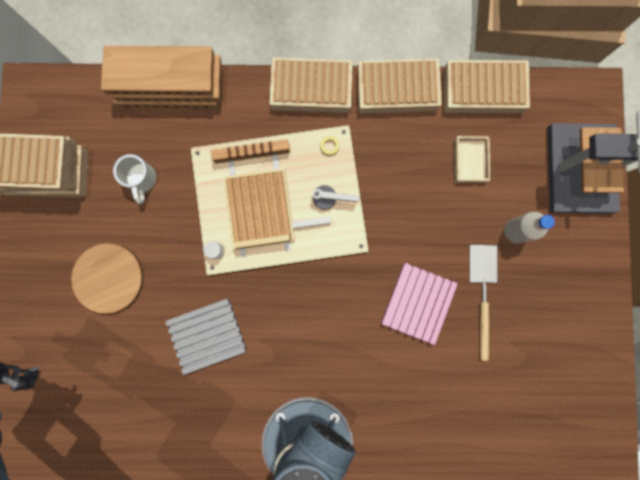

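View pics/scene0.png

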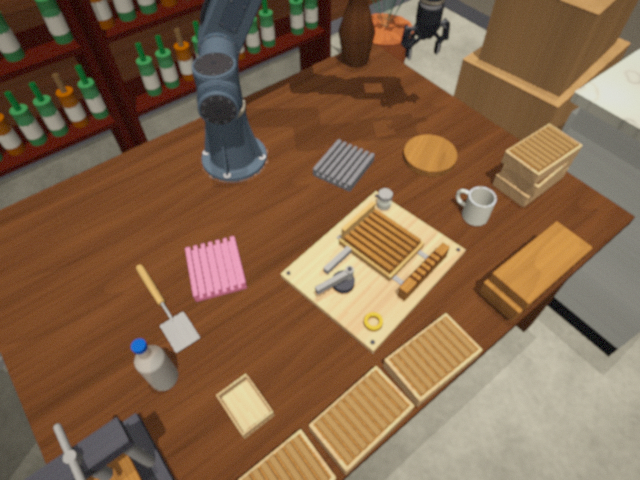

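The top view shows the jig board with corners near (192,147), (350,126), (367,251) and (207,274). The lever runs from the pivot at about (319,197) to its tip at about (358,199), so it points right. The carriage is back with the mould in it, the jar is at (212,250) and the ring at (330,146). The scene view agrees: board corners (378,192), (465,248), (373,348), (283,273), with the lever at (318,288)–(350,272).

```bash
cat > h.py <<'E'
import numpy as np,cv2
def proj(p,P):
    P=np.atleast_2d(P);W=p["world_to_cam"];c=P@W[:3,:3].T+W[:3,3]
    c=c*[1,-1,-1];u=c@p["mtx"].T;return u[:,:2]/u[:,2:]
def ray(p,uv,z):
    W=p["world_to_cam"];R=W[:3,:3];o=-R.T@W[:3,3]
    uv=np.atleast_2d(uv);d=np.c_[uv,np.ones(len(uv))]@np.linalg.inv(p["mtx"]).T*[1,-1,-1]@R
    return o+d*((z-o[2])/d[:,2:])
def tri(pa,ua,pb,ub):
    oa=ray(pa,ua,0)[0];da=ray(pa,ua,.3)[0]-oa;ob=ray(pb,ub,0)[0];db=ray(pb,ub,.3)[0]-ob
    s=np.linalg.lstsq(np.c_[da,-db],ob-oa,rcond=None)[0]
    A=oa+s[0]*da;B=ob+s[1]*db;return (A+B)/2,np.linalg.norm(A-B)
E
python3 - <<'E'
from h import *
import pickle
from scipy.optimize import least_squares
d=pickle.load(open("p0.pkl","rb"))
g={"top":[(207,274),(192,147),(350,126),(367,251)],"scene":[(378,192),(465,248),(373,348),(283,273)]}
C={}
for n,p in d.items():
    im=p["img"];hsv=cv2.cvtColor(im,cv2.COLOR_RGB2HSV)
    q=np.array(g[n],np.int32);roi=np.zeros(im.shape[:2],np.uint8);cv2.fillPoly(roi,[q],255);roi=cv2.dilate(roi,np.ones((13,13)))
    m=((hsv[...,2]>150)&(roi>0)).astype(np.uint8)
    hull=cv2.convexHull(max(cv2.findContours(m,0,2)[0],key=cv2.contourArea))[:,0].astype(float)
    # dense hull points, fit sides
    pts=np.concatenate([np.linspace(a,b,60) for a,b in zip(hull,np.roll(hull,-1,0))])
    L=[]
    for a,b in zip(q.astype(float),np.roll(q,-1,0)):
        t=(b-a)/np.linalg.norm(b-a);r=pts-a;s=r@t/np.linalg.norm(b-a);e=abs(r@[-t[1],t[0]])
        k=pts[(s>.1)&(s<.9)&(e<6)].astype(np.float32)
        vx,vy,x,y=cv2.fitLine(k,1,0,.01,.01).ravel();L.append(np.cross([x,y,1],[x+vx*50,y+vy*50,1]))
    c=np.array([np.cross(L[i-1],L[i]) for i in range(4)]);C[n]=c[:,:2]/c[:,2:];print(n,np.round(C[n],1).tolist())
for i in range(4): 
    x,e=tri(d["top"],C["top"][i],d["scene"],C["scene"][i]);print(np.round(x,4),round(e,4))
K=np.array([[-.15,.15,.02],[.17,.15,.02],[.17,-.25,.02],[-.15,-.25,.02]])
def T(v,P):
    P=np.atleast_2d(P);c,s=np.cos(v[2]),np.sin(v[2]);return np.c_[v[0]+c*P[:,0]-s*P[:,1],v[1]+s*P[:,0]+c*P[:,1],P[:,2]]
f=lambda v:np.concatenate([(proj(d[n],T(v,K))-C[n]).ravel() for n in d])
r=least_squares(f,[.55,.05,.1]);print("jig",r.x,np.round(r.fun,1))
v=r.x
for n in d:
    p=d[n];im=cv2.cvtColor(p["img"],cv2.COLOR_RGB2BGR)
    big=cv2.resize(im,None,fx=4,fy=4,interpolation=cv2.INTER_CUBIC)
    for P in [(0,-.145,.074),(-.093,0,.085),(-.085,.065,.085),(-.085,-.065,.085),(.12,.095,.068),(.12,-.095,.068)]+[(.1*np.cos(c),-.145-.1*np.sin(c),.074) for c in (1.5,1.8,2.1)]:
        u=proj(p,T(v,P))[0]*4+1.5;cv2.circle(big,tuple(int(x) for x in u),3,(255,0,255),-1)
    x,y=(185,120) if n=="top" else (278,185)
    cv2.imwrite(f"pics/{n}z.png",big[y*4:y*4+600,x*4:x*4+760])
np.save("jig.npy",v)
E
```

```text
scene [[382.2, 183.7], [466.7, 249.9], [372.9, 352.8], [277.7, 273.7]]
top [[205.4, 274.9], [189.2, 146.5], [349.3, 123.7], [369.0, 251.6]]
[0.4095 0.2576 0.0464] 0.0209
[0.7249 0.3051 0.0159] 0.002
[ 0.7875 -0.0974  0.0166] 0.0027
[ 0.4649 -0.1483  0.0189] 0.0038
jig [0.57853959 0.12782745 0.1461873 ] [-5.3  6.8 -0.3 -0.2  0.3 -2.6  3.2 -1.3  0.1 -1.9  1.6 -0.1 -0.6  1.6
 -2.1 -0.3]
```

View pics/topz.png

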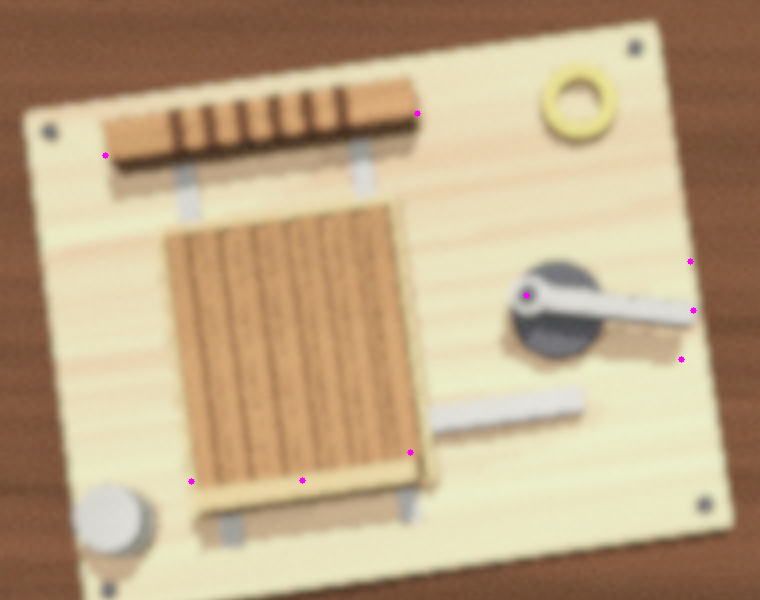

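View pics/scenez.png

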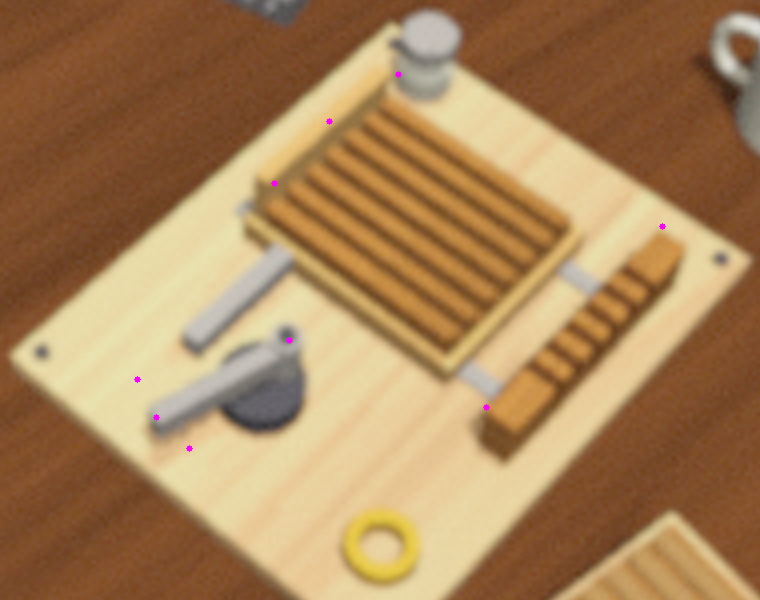

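The zooms show the board edges, lever and pivot clearly. The jar at (425,60) in the scene zoom spoiled one automatic corner, so I refit from these picks instead.

Run:
```python
from h import *
import pickle
from scipy.optimize import least_squares
d=pickle.load(open("p0.pkl","rb"))
def T(v,P):
    P=np.atleast_2d(P);c,s=np.cos(v[2]),np.sin(v[2]);return np.c_[v[0]+c*P[:,0]-s*P[:,1],v[1]+s*P[:,0]+c*P[:,1],P[:,2]]
Z=lambda n,a:(np.array(a,float)-1.5)/4+((185,120) if n=="top" else (278,185))
obs={"top":[((.17,.15,.02),(22,112)),((.17,-.25,.02),(657,22)),((-.15,-.25,.02),(735,527)),((0,-.145,.074),(527,294))],
"scene":[((.17,.15,.02),(752,260)),((-.15,-.25,.02),(10,355)),((-.15,.15,.02),(393,22)),((0,-.145,.074),(288,336))]}
f=lambda v:np.concatenate([(proj(d[n],T(v,[o[0]]))[0]-Z(n,o[1])) for n in d for o in obs[n]])
r=least_squares(f,[.55,.1,.1],loss="soft_l1");v=r.x;print("jig",v,np.round(f(v),1))
np.save("jig.npy",v)
def inv(x): c,s=np.cos(v[2]),np.sin(v[2]);a=x[:2]-v[:2];return np.round([c*a[0]+s*a[1],-s*a[0]+c*a[1],x[2]],4)
for nm,a,b in[("pivot",(527,294),(288,336)),("tip",(692,313),(153,412)),("plate near R top",(420,482),(257,182)),("ear R",(583,400),(192,338)),("fenceR near",(416,118),(484,412))]:
    x,e=tri(d["top"],Z("top",a),d["scene"],Z("scene",b));print(nm,np.round(x,4),inv(x),round(e,4))
for nm,P in[("pivot",(0,-.145,.062)),("push",(-.1,0,.062))]:print(nm,T(v,P))
```

```text
jig [0.57698008 0.12668154 0.15394433] [-0.  -0.6  0.2 -0.3 -0.1  0.2 -0.1  1.2  0.6 -0.1 -0.3  0.1 -0.7 -0.3
  0.3  0.5]
pivot [ 0.5993 -0.0163  0.0797] [ 1.000e-04 -1.447e-01  7.970e-02] 0.0006
tip [ 0.589  -0.1151  0.0769] [-0.0252 -0.2407  0.0769] 0.0022
plate near R top [0.4882 0.0474 0.0734] [-0.0999 -0.0647  0.0734] 0.0033
ear R [ 0.5419 -0.0499  0.0395] [-0.0618 -0.1691  0.0395] 0.0015
fenceR near [0.71   0.0525 0.0598] [ 0.12   -0.0937  0.0598] 0.0011
pivot [[ 0.59921394 -0.01660369  0.062     ]]
push [[0.47816268 0.11134784 0.062     ]]
```

Everything agrees with the sizes given: the pivot is within 1 mm, the plate's near face sits at x = −0.100, and the lever is at about 1.83 rad. I'll move over with the fingers shut and a constant orientation.

Call:
{"fn": "servo_tool", "kwargs": {"commands": [-0.046,-0.0422,0,0,0,0,-1,-0.046,-0.0422,0,0,0,0,-1,-0.046,-0.0422,0,0,0,0,-1,-0.046,-0.0422,0,0,0,0,-1,-0.046,-0.0422,0,0,0,0,-1,-0.046,-0.0422,0,0,0,0,-1,-0.046,-0.0422,0,0,0,0,-1,-0.046,-0.0422,0,0,0,0,-1,-0.046,-0.0422,0,0,0,0,-1,-0.046,-0.0422,0,0,0,0,-1,-0.046,-0.0422,0,0,0,0,-1,-0.046,-0.0422,0,0,0,0,-1]}}

```text
t: 1.7
tcp_pos: [0.3893, 0.2503, 0.2316]
tool_rot: [0.178, 0.984, 0.0, 0.0]
force: [0.4, 0.5, -0.2]
finger_gap: 0.0
gripper_force: 0.0
```

Call:
{"fn": "servo_tool", "kwargs": {"commands": [-0.046,-0.0422,0,0,0,0,-1,-0.046,-0.0422,0,0,0,0,-1,-0.046,-0.0422,0,0,0,0,-1,-0.046,-0.0422,0,0,0,0,-1,-0.046,-0.0422,0,0,0,0,-1,-0.046,-0.0422,0,0,0,0,-1,-0.046,-0.0422,0,0,0,0,-1,-0.046,-0.0422,0,0,0,0,-1,-0.046,-0.0422,0,0,0,0,-1,-0.046,-0.0422,0,0,0,0,-1,-0.046,-0.0422,0,0,0,0,-1,-0.046,-0.0422,0,0,0,0,-1]}}

```text
t: 2.7
tcp_pos: [0.5591, -0.0838, 0.2315]
tool_rot: [0.178, 0.984, 0.0, 0.0]
force: [0.7, -0.2, -0.5]
finger_gap: -0.004
gripper_force: 0.0
```

Call:
{"fn": "servo_tool", "kwargs": {"commands": [0,0,0,0,0,0.019,-1,0,0,0,0,0,0.019,-1,0,0,0,0,0,0.019,-1,0,0,0,0,0,0.019,-1,0,0,0,0,0,0.019,-1,0,0,0,0,0,0.019,-1,0,0,0,0,0,0.019,-1,0,0,0,0,0,0.019,-1,0,0,0,0,0,0.019,-1,0,0,0,0,0,0.019,-1,0,0,0,0,0,0.019,-1,0,0,0,0,0,0.019,-1]}}

```text
t: 3.7
tcp_pos: [0.5586, -0.0822, 0.2314]
tool_rot: [0.782, 0.623, 0.0, 0.0]
force: [-0.1, 0.3, -0.3]
finger_gap: 0.0
gripper_force: 0.0
```

Call:
{"fn": "servo_tool", "kwargs": {"commands": [0,0,0,0,0,0.019,-1,0,0,0,0,0,0.019,-1,0,0,0,0,0,0.019,-1,0,0,0,0,0,0.019,-1,0,0,0,0,0,0.019,-1,0,0,0,0,0,0.019,-1,0,0,0,0,0,0.019,-1,0,0,0,0,0,0.019,-1,0,0,0,0,0,0.019,-1,0,0,0,0,0,0.019,-1,0,0,0,0,0,0.019,-1,0,0,0,0,0,0.019,-1]}}

```text
t: 4.7
tcp_pos: [0.5586, -0.0823, 0.2314]
tool_rot: [0.999, -0.044, 0.0, 0.0]
force: [-0.4, -0.2, 0.1]
finger_gap: 0.005
gripper_force: 0.0
```

Call:
{"fn": "servo_tool", "kwargs": {"commands": [0,0,0.029,0,0,0,-1,0,0,0.029,0,0,0,-1,0,0,0.029,0,0,0,-1,0,0,0.029,0,0,0,-1,0,0,0.029,0,0,0,-1,0,0,0.029,0,0,0,-1,0,0,0.029,0,0,0,-1,0,0,0.029,0,0,0,-1,0,0,0.029,0,0,0,-1,0,0,0.029,0,0,0,-1,0,0,0.029,0,0,0,-1,0,0,0.029,0,0,0,-1]}}

```text
t: 5.7
tcp_pos: [0.5589, -0.0824, 0.0568]
tool_rot: [0.999, -0.041, 0.0, 0.0]
force: [-0.2, -0.5, 0.1]
finger_gap: -0.003
gripper_force: 0.0
```

```bash
cat > pic.py <<'E'
import sys,cv2
from station import manip
p=manip.snapshot("scene");b=cv2.resize(p["img"][:,:,::-1],None,fx=4,fy=4,interpolation=2)
cv2.imwrite(sys.argv[1],b[740-60:1280,1112-60:1872-20])
s=manip.sense();print(s["t"],s["tcp_pos"],s["force"],s["tool_rot"])
E
python3 pic.py pics/a.png
```

```text
5.75 [ 0.55714222 -0.08184614  0.054246  ] [-0.90275209 -0.14245691 -1.26212039] [ 9.99167103e-01 -4.07508467e-02 -2.01715598e-03 -6.31668410e-04]
```

View pics/a.png

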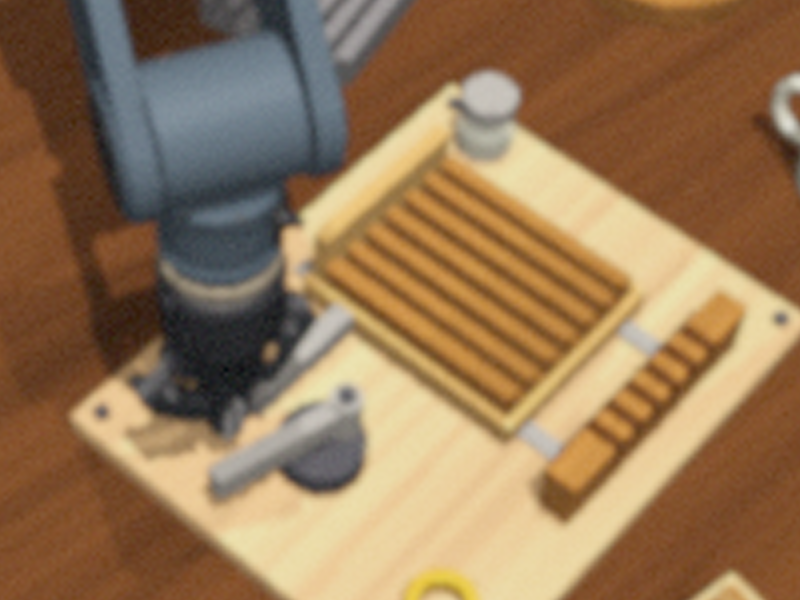

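The fingertips stand just behind the lever, which is at about (210,485)–(350,395) in the crop, and clear of the ear. Next I advance straight, then start the arc about the pivot.

Call:
{"fn": "servo_tool", "kwargs": {"commands": [0.0065,0,0,0,0,0,-1,0.0065,0,0,0,0,0,-1,0.0065,0,0,0,0,0,-1,0.0065,0,0,0,0,0,-1,0,0,0,0,0,0,-1,0,0,0,0,0,0,-1]}}

```text
t: 6.25
tcp_pos: [0.5722, -0.0835, 0.058]
tool_rot: [0.999, -0.041, 0.001, 0.0]
force: [0.2, 0.1, -0.1]
finger_gap: 0.003
gripper_force: 0.0
```

Call:
{"fn": "servo_tool", "kwargs": {"commands": [0.00726,0.00223,0,0,0,-0.00833,-1,0.00726,0.00223,0,0,0,-0.00833,-1,0.00726,0.00223,0,0,0,-0.00833,-1,0.00726,0.00223,0,0,0,-0.00833,-1,0.00726,0.00223,0,0,0,-0.00833,-1,0.00726,0.00223,0,0,0,-0.00833,-1]}}

```text
t: 6.75
tcp_pos: [0.5916, -0.0887, 0.0575]
tool_rot: [0.993, 0.118, -0.002, -0.001]
force: [-3.1, -1.2, 2.1]
finger_gap: -0.002
gripper_force: 1.7
```

Call:
{"fn": "servo_tool", "kwargs": {"commands": [0.00726,0.00223,0,0,0,-0.00833,-1,0.00726,0.00223,0,0,0,-0.00833,-1,0.00726,0.00223,0,0,0,-0.00833,-1,0.00726,0.00223,0,0,0,-0.00833,-1,0.00726,0.00223,0,0,0,-0.00833,-1,0.00726,0.00223,0,0,0,-0.00833,-1,0.00726,0.00223,0,0,0,-0.00833,-1,0.00726,0.00223,0,0,0,-0.00833,-1,0.00726,0.00223,0,0,0,-0.00833,-1,0.00726,0.00223,0,0,0,-0.00833,-1,0.00726,0.00223,0,0,0,-0.00833,-1,0.00726,0.00223,0,0,0,-0.00833,-1]}}

```text
t: 7.75
tcp_pos: [0.6357, -0.0793, 0.0576]
tool_rot: [0.908, 0.419, -0.002, -0.0]
force: [-3.1, -1.9, 1.4]
finger_gap: 0.002
gripper_force: 1.7
```

Call:
{"fn": "servo_tool", "kwargs": {"commands": [0.00726,0.00223,0,0,0,-0.00833,-1,0.00726,0.00223,0,0,0,-0.00833,-1,0.00726,0.00223,0,0,0,-0.00833,-1,0.00726,0.00223,0,0,0,-0.00833,-1,0.00726,0.00223,0,0,0,-0.00833,-1,0.00726,0.00223,0,0,0,-0.00833,-1,0.00726,0.00223,0,0,0,-0.00833,-1,0.00726,0.00223,0,0,0,-0.00833,-1,0.00726,0.00223,0,0,0,-0.00833,-1,0.00726,0.00223,0,0,0,-0.00833,-1]}}

```text
t: 8.58
tcp_pos: [0.6619, -0.0527, 0.0575]
tool_rot: [0.769, 0.639, -0.002, -0.001]
force: [-3.0, -3.5, 1.9]
finger_gap: -0.003
gripper_force: 1.6
```

```bash
python3 pic.py pics/b.png
```

```text
8.6333 [ 0.66233819 -0.05199713  0.05749598] [-2.88589888 -1.05304662  0.21793856] [ 7.68315251e-01  6.40070248e-01 -1.18298710e-03 -5.93739985e-04]
```

View pics/b.png

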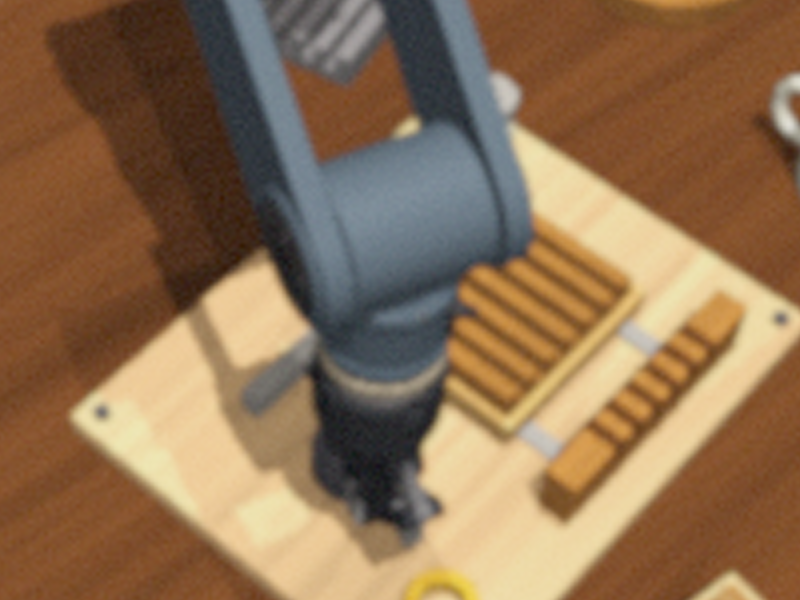

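The fingertips are at about (405,530), with the lever moving ahead of them, clear of ring and carriage. By geometry about 24° remains.

Call:
{"fn": "servo_tool", "kwargs": {"commands": [0.00726,0.00223,0,0,0,-0.00833,-1,0.00726,0.00223,0,0,0,-0.00833,-1,0.00726,0.00223,0,0,0,-0.00833,-1,0.00726,0.00223,0,0,0,-0.00833,-1,0.00726,0.00223,0,0,0,-0.00833,-1,0.00726,0.00223,0,0,0,-0.00833,-1,0.00726,0.00223,0,0,0,-0.00833,-1,0.00726,0.00223,0,0,0,-0.00833,-1,0,0,0,0,0,0,-1,0,0,0,0,0,0,-1]}}

```text
t: 9.47
tcp_pos: [0.6722, -0.0233, 0.0574]
tool_rot: [0.621, 0.784, 0.0, -0.0]
force: [-0.4, -1.0, 0.2]
finger_gap: 0.001
gripper_force: 0.3
```

Call:
{"fn": "servo_tool", "kwargs": {"commands": [-0.006,0,0,0,0,0,-1,-0.012,0,0,0,0,0,-1,-0.012,0,0,0,0,0,-1,0,0,-0.02,0,0,0,-1,0,0,-0.03,0,0,0,-1,0,0,-0.03,0,0,0,-1,0,0,-0.03,0,0,0,-1,0,0,-0.03,0,0,0,-1,0,0,-0.03,0,0,0,-1,0,0,-0.03,0,0,0,-1,0,0,-0.03,0,0,0,-1,0,0,-0.02,0,0,0,-1]}}

```text
t: 10.47
tcp_pos: [0.6767, -0.0382, 0.1849]
tool_rot: [0.621, 0.784, 0.001, 0.001]
force: [0.5, -0.2, -0.4]
finger_gap: 0.0
gripper_force: 0.0
```

Call:
{"fn": "servo_tool", "kwargs": {"commands": [0.0324,-0.034,0,0,0,0,-1,0.0324,-0.034,0,0,0,0,-1,0.0324,-0.034,0,0,0,0,-1,0.0324,-0.034,0,0,0,0,-1,0.0324,-0.034,0,0,0,0,-1,0.0324,-0.034,0,0,0,0,-1,0.0324,-0.034,0,0,0,0,-1,0.0324,-0.034,0,0,0,0,-1,0.0324,-0.034,0,0,0,0,-1,0.0324,-0.034,0,0,0,0,-1,0.0324,-0.034,0,0,0,0,-1,0.0324,-0.034,0,0,0,0,-1]}}

```text
t: 11.47
tcp_pos: [0.4318, 0.1048, 0.1828]
tool_rot: [0.621, 0.784, 0.0, 0.0]
force: [-0.3, -0.2, 0.8]
finger_gap: 0.003
gripper_force: 0.0
```

Call:
{"fn": "servo_tool", "kwargs": {"commands": [0,0,0,0,0,0.0122,-1,0,0,0,0,0,0,-1]}}

```text
t: 11.63
tcp_pos: [0.4314, 0.105, 0.1828]
tool_rot: [0.65, 0.76, 0.0, -0.0]
force: [0.5, -0.0, 0.2]
finger_gap: 0.005
gripper_force: 0.0
```

```bash
python3 pic.py pics/c.png
```

```text
11.6833 [0.43285826 0.10457579 0.18291356] [ 0.2935151  -0.39172515  0.77932123] [6.49458637e-01 7.60396491e-01 5.26714332e-04 6.14793071e-04]
```

View pics/c.png

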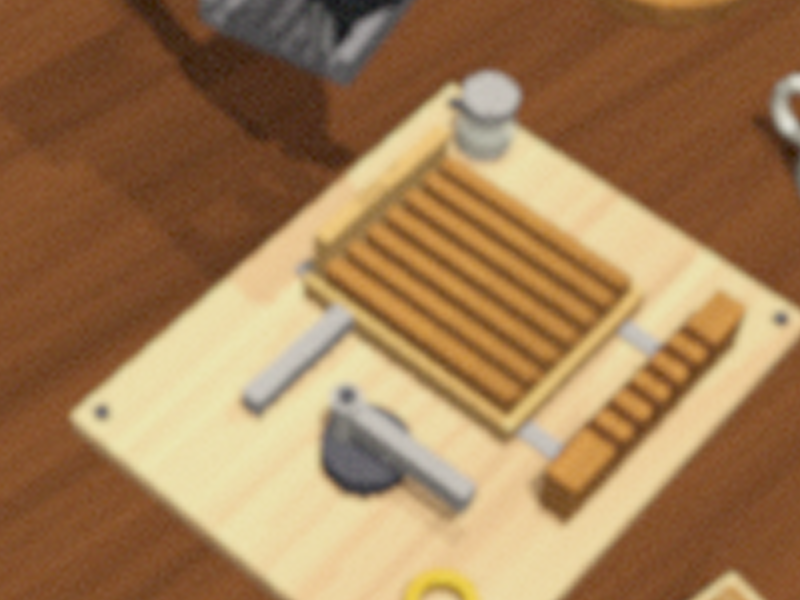

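Run:
```python
from h import *
import pickle
d=pickle.load(open("p0.pkl","rb"))["scene"];v=np.load("jig.npy")
x=ray(d,(np.array([(346,393),(466,487)])-1.5+[1052,680])/4,.074);a=x[1]-x[0];print(x,np.hypot(*a[:2]),"cam",v[2]-np.arctan2(a[1],a[0]))
```

```text
[[ 5.93934040e-01 -1.36055692e-02  7.40000000e-02]
 [ 6.92427025e-01  6.65779438e-05  7.40000000e-02]] 0.09943739663358396 cam 0.016012356857155657
```

Call:
{"fn": "servo_tool", "kwargs": {"commands": [0,0,0.02,0,0,0,-1,0,0,0.03,0,0,0,-1,0,0,0.03,0,0,0,-1,0,0,0.03,0,0,0,-1,0,0,0.03,0,0,0,-1,0,0,0.03,0,0,0,-1,0,0,0.03,0,0,0,-1,0,0,0.03,0,0,0,-1,0,0,0.02,0,0,0,-1,0,0,0,0,0,0,-1]}}

```text
t: 12.52
tcp_pos: [0.4331, 0.1038, 0.0557]
tool_rot: [0.65, 0.76, -0.001, -0.001]
force: [0.2, -0.3, -0.6]
finger_gap: -0.003
gripper_force: 0.0
```

The lever reads 0.016 rad, so I push the carriage.

Call:
{"fn": "servo_tool", "kwargs": {"commands": [0,0.008,0,0,0,0,-1,0,0.008,0,0,0,0,-1,0,0.008,0,0,0,0,-1,0,0.008,0,0,0,0,-1,0,0.008,0,0,0,0,-1,0,0.008,0,0,0,0,-1,0,0.006,0,0,0,0,-1,0,0.006,0,0,0,0,-1,0,0.006,0,0,0,0,-1,0,0.006,0,0,0,0,-1]}}

```text
t: 13.35
tcp_pos: [0.4666, 0.1099, 0.0572]
tool_rot: [0.65, 0.76, -0.001, -0.001]
force: [-4.2, -2.2, 2.7]
finger_gap: -0.003
gripper_force: 1.8
```

Call:
{"fn": "servo_tool", "kwargs": {"commands": [0,0.006,0,0,0,0,-1,0,0.006,0,0,0,0,-1,0,0.006,0,0,0,0,-1,0,0.006,0,0,0,0,-1,0,0.006,0,0,0,0,-1,0,0.006,0,0,0,0,-1,0,0.006,0,0,0,0,-1,0,0.006,0,0,0,0,-1]}}

```text
t: 14.02
tcp_pos: [0.492, 0.1138, 0.0572]
tool_rot: [0.65, 0.76, -0.0, -0.0]
force: [-3.4, -0.7, 1.0]
finger_gap: -0.001
gripper_force: 1.7
```

Call:
{"fn": "servo_tool", "kwargs": {"commands": [0,0.004,0,0,0,0,-1,0,0.004,0,0,0,0,-1,0,0.004,0,0,0,0,-1,0,0.004,0,0,0,0,-1]}}

```text
t: 14.35
tcp_pos: [0.4997, 0.115, 0.0572]
tool_rot: [0.65, 0.76, -0.0, -0.0]
force: [-2.6, -0.4, 0.5]
finger_gap: -0.001
gripper_force: 1.6
```

Call:
{"fn": "servo_tool", "kwargs": {"commands": [0,0.003,0,0,0,0,-1,0,0.003,0,0,0,0,-1]}}

```text
t: 14.52
tcp_pos: [0.5027, 0.1155, 0.0572]
tool_rot: [0.65, 0.76, -0.0, -0.0]
force: [-3.0, -0.0, 0.3]
finger_gap: 0.003
gripper_force: 1.6
```

Call:
{"fn": "servo_tool", "kwargs": {"commands": [0,0.002,0,0,0,0,-1,0,0.002,0,0,0,0,-1]}}

```text
t: 14.68
tcp_pos: [0.5043, 0.1157, 0.0572]
tool_rot: [0.65, 0.76, -0.0, -0.0]
force: [-4.6, 0.4, 1.5]
finger_gap: 0.001
gripper_force: 2.3
```

Now single small steps until the force rises.

Call:
{"fn": "servo_tool", "kwargs": {"commands": [0,0.002,0,0,0,0,-1,0,0.0,0,0,0,0,-1]}}

```text
t: 14.85
tcp_pos: [0.5043, 0.1157, 0.0572]
tool_rot: [0.65, 0.76, -0.001, -0.001]
force: [-5.2, -0.5, 1.0]
finger_gap: -0.003
gripper_force: 2.7
```

Call:
{"fn": "servo_tool", "kwargs": {"commands": [0,0.002,0,0,0,0,-1,0,0.0,0,0,0,0,-1]}}

```text
t: 15.02
tcp_pos: [0.5043, 0.1157, 0.0572]
tool_rot: [0.65, 0.76, -0.002, -0.002]
force: [-6.5, -1.4, 2.7]
finger_gap: 0.001
gripper_force: 3.5
```

```bash
python3 pic.py pics/e.png
```

```text
15.0667 [0.50430792 0.11573051 0.05721689] [-6.88538845 -1.58809862  3.22688763] [ 0.64992711  0.7599924  -0.00183057 -0.00172095]
```

View pics/e.png

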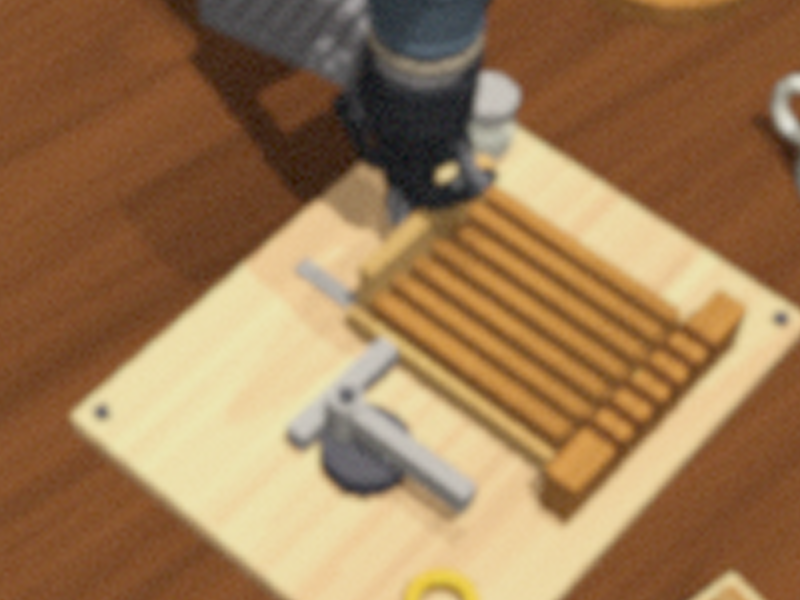

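The carriage sits against the fence at (555,470)–(730,310), the lever is unchanged, and the position has stalled while the force rises. I back off and check the travel.

Call:
{"fn": "servo_tool", "kwargs": {"commands": [0,-0.006,0,0,0,0,-1,0,-0.012,0,0,0,0,-1,0,-0.02,0,0,0,0,-1,0,-0.02,0,0,0,0,-1,0,-0.02,0,0,0,0,-1,0,0,-0.02,0,0,0,-1,0,0,-0.04,0,0,0,-1,0,0,-0.04,0,0,0,-1,0,0,-0.04,0,0,0,-1,0,0,-0.04,0,0,0,-1,0,0,-0.02,0,0,0,-1,0,0,0,0,0,0,-1]}}

```text
t: 16.07
tcp_pos: [0.4712, 0.11, 0.1606]
tool_rot: [0.65, 0.76, 0.003, 0.003]
force: [0.4, 0.1, -0.5]
finger_gap: 0.003
gripper_force: 0.0
```

```bash
python3 pic.py pics/f.png
python3 - <<'E'
from h import *
import pickle
d=pickle.load(open("p0.pkl","rb"))["scene"];v=np.load("jig.npy")
a=cv2.imread("pics/c.png");b=cv2.imread("pics/f.png")
f=np.array([np.cos(v[2]),np.sin(v[2])])
for (x0,y0,x1,y1,z) in[(240,320,330,415,.044),(300,225,360,320,.06),(330,200,560,420,.062)]:
    t=a[y0:y1,x0:x1];m=cv2.matchTemplate(b,t,cv2.TM_CCOEFF_NORMED)
    _,s,_,l=cv2.minMaxLoc(m)
    P=(np.array([(x0,y0),l])+[(x1-x0)/2,(y1-y0)/2]+[1052,680])/4
    w=ray(d,P,z);D=(w[1]-w[0])[:2];print(s,D@f,D@[-f[1],f[0]])
E
```

```text
16.1167 [0.4701339  0.10996339 0.15922889] [-0.0039431   0.47155897 -0.50537327] [0.65006873 0.75986945 0.00195083 0.00229188]
0.6139853596687317 -0.268748280140184 0.0721583377220239
0.9860162138938904 0.039070050887503885 4.6462352070202124e-05
0.9333024024963379 0.040457568968974254 0.00024112382570060366
```

View pics/f.png

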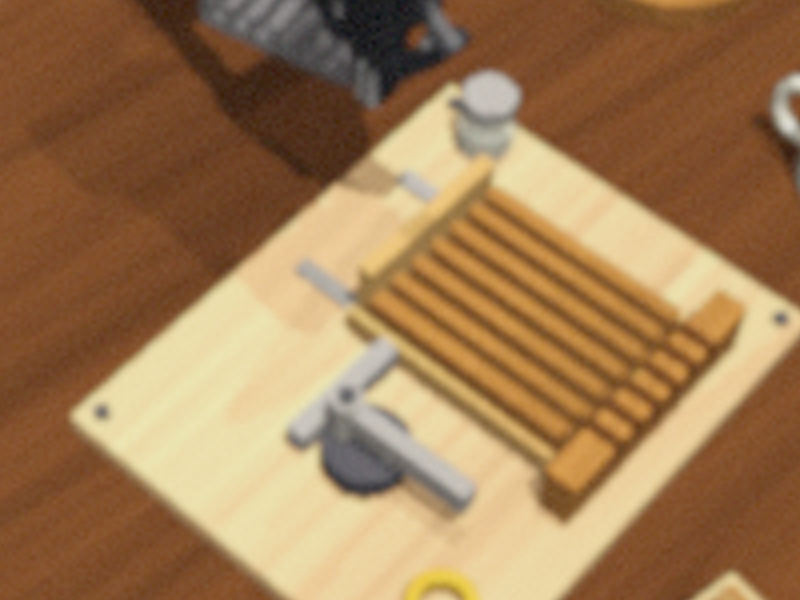

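The carriage has travelled 39–40 mm, so it is home. The lever, from (346,393) to (470,490), still points forward, and the gripper is clear.

```bash
python3 -c "
from station import manip
print(manip.sign_off())"
```

```text
the job is handed in; nothing more can be done
None
```

The cam lever points forward (about 0.02 rad off straight), the carriage measured 39–40 mm of travel and stalled against the fence, the gripper is clear, and the job is handed in; the sign-off returned no verdict.

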